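# Index the inspection table and lock it

## Task

Push one of the arms of the round inspection table with a fingertip to turn it until the brass setting piece lies under the loupe. Then push the lock lever's red knob in towards the table until its nose is fully home in the notch, so that the brass piece stands locked under the middle of the loupe. Leave the other things on the bench where they are.

Things in the scene. Friction and masses are not known exactly. Their poses are not given: they have to be found in the camera images.
- fixture: Rotary inspection fixture bolted to the worktop: grey base 140 mm across, 11 mm high, with a round table, a lock lever and a black loupe on a post. Origin: on the table's upright axis, at worktop height. Its x axis points level from that axis to the loupe post, z up. Keep a finger that pushes the arms out of the sector within about 40 degrees of +x: loupe and post stand there.
- loupe_post (a point): Top of the loupe's post, 110 mm above the worktop, 105 mm from the table's axis along the fixture's x axis. The post is a steel rod 10 mm thick with a 20 mm clamp near its top and an arm to the loupe. The loupe (black cup, 36 mm across, solid) hangs over the table from 68 to 98 mm above the worktop, its centre 36 mm from the table's axis.
- index_table (a joint): Angle of the round table about its upright axis, rad, growing counter-clockwise seen from above; it can turn past a full turn both ways. 0 (or a full turn) when the brass piece lies straight under the loupe; starts between 0.5 and 1.65. Light friction (about 1 N at an arm's end) stops the table wherever it is left.
- hub_top (a point): Top of the table's dark hub, 65 mm above the worktop, on the axis. Table: aluminium, 100 mm across, top at 30 mm, six seats 36 mm from the axis and 60 degrees apart, one with a brass piece, five with steel ones (fixed, tops at 38 mm). The hub (27 mm thick) carries three level steel arms, rods 7 mm thick, their axes 56 mm above the worktop, 120 degrees apart.
- brass_piece (a point): Centre of the top of the brass piece on the table (21 mm across, 38 mm above the worktop, 36 mm from the table's axis). Nothing under the arms is higher than these pieces.
- loupe_axis (a point): The place under the middle of the loupe, at the height of the pieces' tops (38 mm above the worktop); fixed to the fixture.
- spoke_ball_a (a point): Centre of the black ball (15 mm) at the end of the table's first arm, 78 mm from the table's axis, 56 mm above the worktop; 90 degrees counter-clockwise from the brass piece seen from above.
- spoke_ball_b (a point): The same for the second arm, 210 degrees counter-clockwise from the brass piece.
- spoke_ball_c (a point): The same for the third arm, 330 degrees counter-clockwise from the brass piece.
- lock_lever (a joint): Angle of the lock lever about its upright pivot, rad: 0 wide open, starts between 0 and 0.1; grows as the red knob is pushed in towards the table (counter-clockwise seen from above). Home, nose at the bottom of a notch, at 0.42. With no notch before the nose it stops on the ring at 0.17 to 0.25. Friction (under 1 N at the knob, a few N more while the nose draws the table true) keeps it where it is left.
- lock_notch (a point): Where the lever's nose (a steel pin 8 mm thick) sits when home: fixed to the fixture, 120 degrees counter-clockwise from its x axis, 48 mm from the table's axis, 18 mm above the worktop. Under the table's edge is a steel ring (56 mm radius, 13 to 22 mm high) with six 60 degree V notches, 17 mm wide at the mouth, one outside each seat; one within 0.1 rad is drawn true by the nose.
- lever_knob (a point): Centre of the red ball knob (16 mm across) on the free end of the lock lever, 31 mm above the worktop; the ball's top is at 39 mm, the dark lever bar below it (9 mm thick) at 13 to 22 mm. Push knob or bar from outside.
- lever_pivot (a point): Top of the lock lever's upright pivot on the base, 24 mm above the worktop; the knob is 95 mm from it in plan.
- pot_white: White metal parts pot with a pale lid, 42 mm across, 20 mm high, loose, not to be disturbed. Origin: centre of its underside.
- pot_gold: Gold coloured parts pot with a black lid, 42 mm across, 20 mm high, loose, not to be disturbed. Origin: centre of its underside.
- bulb: Black rubber pick-up valve, 26 mm across, 32 mm high, loose, not to be disturbed. Origin: centre of its underside.
- tweezers: Brass tweezers lying flat, 118 mm long, 13 mm high, loose, not to be disturbed. Origin: centre of its underside.
- driver: Small steel screwdriver with a red and white end lying flat, 101 mm long, 7 mm high, loose, not to be disturbed. Origin: centre of its underside.
- counter: White hand tally counter, 43x52 mm, 20 mm high, loose, not to be disturbed. Origin: centre of its underside.
- pegwood: Bundle of thin wooden sticks lying flat, 124 mm long, 15 mm wide, 9 mm high, loose, not to be disturbed. Origin: centre of its underside.

How it is judged:
By the outcome, as a careful person would: the job done as asked, in the order asked, and still so for the second after the job is handed in, with the robot touching nothing.
It also fails if it takes over 51 s, if anything falls off the work surface, if the arm or the gripper's body presses on something with over 40 N, if the wrist force passes 120 N, or if a joint passes its speed limit or range.

## Robot

A 6-joint arm with a two-finger parallel gripper is mounted at the origin on a cart in front of the work surface, level with it; the furniture and walls round the work are solid. World frame = base frame: x ahead of the robot, y to its left, z up, the work surface at z = 0. Lengths are in m, angles in degrees, forces in N, time in s.
With the tool pointing down it reaches from about 0.35 to 0.875 m from the base axis. Payload 4.2 kg.
Tool frame: the origin (TCP) lies on the front face of the gripper's body, between the roots of the fingers; the fingertips stand 70 mm ahead of it and the grasp point (between the pads) lies 51 mm ahead of it (r.nose_length is the distance from the TCP to the fingertips, in m); z points along the fingers, y is the direction in which the jaws open and shut (so a half turn about z gives the same grasp; the last joint's range is limited). The gripper opens to 87 mm and grips with 3 to 60 N. Pads are 19 mm wide; open, the fingers measure 117 mm over their backs; the gripper's body (75 mm by 190 mm) begins 51 mm behind the grasp point.
Start: joints at [-57.892, 22.042, 0.453, 0, -68.411, -14.817], TCP at [0.186, -0.597, 0.292] pointing down, gripper open.
Joint ranges: [-179.83, 179.83], [-69.29, 118.12], [-61.27, 80.66], [-181.25, 117.63], [-171.15, -9.14], [-177.46, 177.46]. Speed limits (degrees/s): [159.86, 159.86, 180, 180, 180, 180].

## Interface

Orientations are given as a 3x3 rotation matrix whose columns are the frame's x, y, z axes.
In Python, from station import telemetry, capture, order, r gives the robot as it stands.
- The arm moves only by the tool drive_tool, never from a script. Its argument "series" is a list of rows, each a list of 4 numbers: the shift along the tool's x, y, z as a fraction of full scale, then the turn about the tool's z as a fraction of full scale. In form: [[dx, dy, dz, turn], ...]. A call has 1 to 10 rows; each row is the pose to reach, as a shift and turn from the pose commanded when the call began, along the tool's axes at that moment; what a row does not reach only later rows make up. Full scale, the value 1, is 0.12 m for a shift and 2 rad for a turn. A row lasts 1/8 s, in which the tool goes at most 62.5 mm and 10.7 degrees, less where a joint would pass 70% of its speed; a pose out of reach is approached as far as the arm can. A call with a number of a shift or a turn outside -1 to 1 is refused whole. A call with a gripper value outside its range is refused whole. "fingers" is the finger opening in mm, from 0 to 87, set as the call begins (left out, the last holds). The fingers move at their own pace and stop on an object; the grip force is fixed at half the most. Time passes only in rows, so rows that repeat a pose let the fingers close. It gives the time, the measured TCP pose, the force and the opening at its end, in the units of the state.
- telemetry.sense(): the state, without advancing time (a new reading comes with each control period).
- capture(name): name is "scene" or "top" or "wrist"; returns a dict with "color" (400x640x3 uint8, blue, green, red), "fx", "fy", "cx", "cy" (pixels), "eye" and "attitude" of the camera in the world; the wrist camera has in their place "mount" (4x4, takes a point from camera to tool coordinates, whose origin is the TCP and whose axes are the flange's). Camera axes: x right, y up, looking along -z (the intrinsics and any distortion apply to the point x, -y, -z); pixel columns grow to the right and rows downward; lengths in m; the calibration is good to about 2 mm. A picture is of the moment at which its call begins: read the wrist's pose just before it. There is no depth.
- order.finish_job(): hands the job in, once; it reports no verdict.
The state is a dict: "time_s": time; "joints": joint angles; "joint_velocities": joint speeds; "effort": joint torques, N m; "tcp_pos": TCP position; "ee_rot": TCP orientation; "wrist_force": force on the tool from outside, world axes, zero at the start; "moment": the same for the moment, N m; "gripper_width": opening from 0.0 (shut) to 1.0 (fully open).
Only numpy, scipy, OpenCV 4.12 (cv2) and the standard library are available. Lean on these libraries where they do the work, as an engineer would, in place of code of your own. Each camera call takes 0.05 s, during which the arm holds its last target. There are 200 camera calls.

## Working session

There is one attempt and no reset: what is moved stays moved. The work goes in short steps, Python scripts to look and compute and a tool call to move; the robot and the scene stay as the last step left them, time stands still between calls to the robot, and variables do not carry over. Pictures are saved under pics/ and viewed, about 8 in all and at most 12, crops included, and the job is handed in when it is done.

Besides the shell and the picture viewer there is one more tool, called after ">>>" by a JSON object that holds its "method" and its "body". drive_tool: Moves the arm, as the interface text tells. Shift numbers are shares of 0.12 m and turn numbers shares of 2 rad, none past 1 either way. Its arguments: {"type":"object","properties":{"series":{"type":"array","items":{"type":"array","items":{"type":"number","minimum":-1,"maximum":1}}},"fingers":{"type":"number"}},"required":["series"]}

```bash
mkdir -p pics; ls
python3 - <<'E'
from station import telemetry, capture, order, r
import cv2,numpy as np
print(telemetry.sense())
for n in("scene","top"):
    c=capture(n); cv2.imwrite(f"pics/{n}0.png",c["color"]); np.save(f"{n}.npy",c,allow_pickle=True)
    print({k:v for k,v in c.items() if k!="color"})
E
```

```text
pics
{'time_s': 0.0, 'joints': array([-5.78912469e+01,  2.20900792e+01,  3.80311396e-01, -2.87723085e-02,
       -6.84111908e+01, -1.48154992e+01]), 'joint_velocities': array([ 0.07131137,  0.00466105, -0.04021644, -0.05895354,  0.02232399,
        0.11246565]), 'effort': array([-1.70986350e-03, -3.90666211e+01,  1.87406176e+01,  4.21982691e+00,
        1.10756583e-02, -2.08424112e-04]), 'tcp_pos': array([ 0.18566809, -0.59631452,  0.29117082]), 'ee_rot': array([[-9.54850829e-01, -2.97084778e-01, -7.26579095e-04],
       [-2.97085654e-01,  9.54848662e-01,  2.03636583e-03],
       [ 8.87997857e-05,  2.16028183e-03, -9.99997663e-01]]), 'wrist_force': array([ 0.61067302, -0.31095326, -0.28410117]), 'moment': array([ 0.04419238, -0.01359725,  0.01427905]), 'gripper_width': 0.9990577405637391}
{'fx': 507.7732057326807, 'fy': 507.7732057326807, 'cx': 316.51589525097324, 'cy': 195.48954587805582, 'eye': array([-0.53109717, -0.43743807,  0.54439073]), 'attitude': array([[ 0.21156156,  0.39190291, -0.89535122],
       [-0.97696979,  0.11083597, -0.18233327],
       [ 0.02778018,  0.91330581,  0.40632594]])}
{'fx': 362.75012840042723, 'fy': 362.75012840042723, 'cx': 322.6998073114496, 'cy': 198.29967067042585, 'eye': array([ 0.32099695, -0.22965174,  0.94537022]), 'attitude': array([[ 0.03364108,  0.97711675, -0.2100265 ],
       [-0.99942758,  0.03364139, -0.00357221],
       [ 0.00357511,  0.21002645,  0.97768917]])}
```

View pics/top0.png

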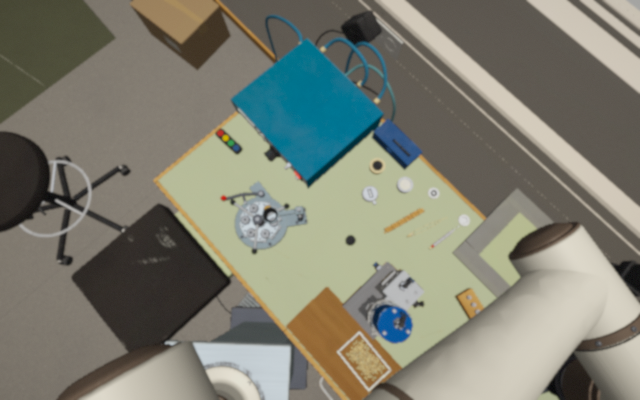

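View pics/scene0.png

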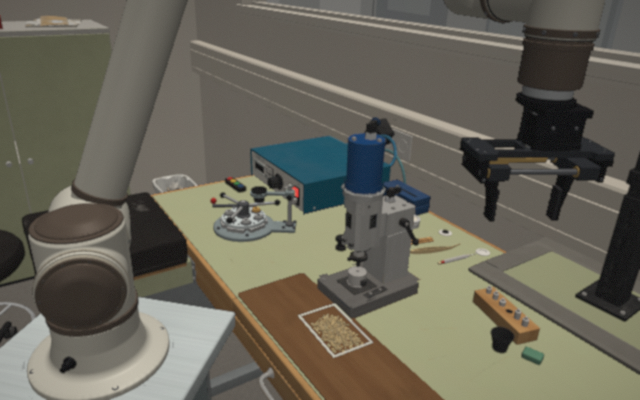

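The fixture is at about (262,218) in the top view, its post on the right at about (302,214) and the red knob at (224,198). I'll enlarge that area.

```bash
cat > h.py <<'E'
import numpy as np,cv2
def load(n): return np.load(n,allow_pickle=True).item()
def ray(c,u,v,z,eye=None,R=None):
    eye=c["eye"] if eye is None else eye; R=c["attitude"] if R is None else R
    d=R@np.array([(u-c["cx"])/c["fx"],-(v-c["cy"])/c["fy"],-1.])
    return eye+d*(z-eye[2])/d[2]
def pix(c,p,eye=None,R=None):
    eye=c["eye"] if eye is None else eye; R=c["attitude"] if R is None else R
    q=R.T@(np.array(p)-eye); return np.array([c["cx"]-c["fx"]*q[0]/q[2], c["cy"]+c["fy"]*q[1]/q[2]])
E
python3 - <<'E'
from h import *
c=load("top.npy"); im=c["color"][170:265,210:320]
cv2.imwrite("pics/crop1.png",cv2.resize(im,None,fx=7,fy=6.3,interpolation=cv2.INTER_CUBIC) if 0 else cv2.resize(im,None,fx=6,fy=6,interpolation=cv2.INTER_CUBIC))
E
```

```text
(no output)
```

View pics/crop1.png

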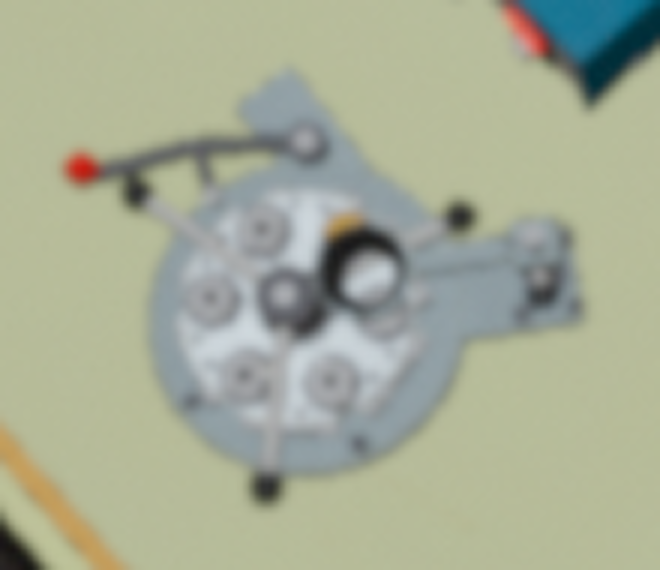

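Run:
```python
from h import *
c=load("top.npy")
P=lambda x,y,z: ray(c,210+(x+.5)/6-.5,170+(y+.5)/6-.5,z)
B=[P(136,191,.056),P(460,216,.056),P(266,488,.056)]
ax=np.mean(B,0); print("axis",ax)
an=lambda p:np.degrees(np.arctan2(p[1]-ax[1],p[0]-ax[0]))
for n,p in zip("123",B): print(n,p,np.linalg.norm(p-ax),an(p))
for n,q in dict(hub=(286,288,.065),post=(538,234,.11),post2=(543,285,.11),knob=(82,168,.031),pivot=(307,142,.024),brass=(345,222,.038),loupe=(367,277,.098)).items():
    p=P(*q); print(n,p,np.linalg.norm((p-ax)[:2]),an(p))
k=P(82,168,.031);pv=P(307,142,.024);print(np.linalg.norm((k-pv)[:2]))
```

```text
axis [ 0.45407233 -0.06681538  0.056     ]
1 [ 0.49629933 -0.00060637  0.056     ] 0.07852866454506535 57.4709499452845
2 [ 0.49033602 -0.136102    0.056     ] 0.07820288245258747 -62.373048669208416
3 [ 0.37558166 -0.06373775  0.056     ] 0.07855099007626923 177.75458129115583
hub [ 0.4562454  -0.06762854  0.065     ] 0.002320230635336248 -20.515883163590956
post [ 0.47395659 -0.17257268  0.11      ] 0.10761036990543683 -79.35168816010115
post2 [ 0.4539184 -0.175462   0.11     ] 0.10864673264559829 -90.08117879121914
knob [0.51049075 0.02985419 0.031     ] 0.111928744437304 59.73125523835297
pivot [ 0.52681623 -0.06460496  0.024     ] 0.0727774667095366 1.7404719809698956
brass [ 0.48950133 -0.08562643  0.038     ] 0.04011320814992421 -27.966110699712967
loupe [ 0.45664062 -0.10525798  0.098     ] 0.038528302756514 -86.17784701659706
0.09585954580473427
```

Run:
```python
from h import *
c=load("top.npy"); s=load("scene.npy")
F=lambda u,v,z=0: ray(c,u,v,z).round(3)
ax=np.array([.4545,-.067])
for psi in(-78,-80,-82,-84,-86):
    a=np.radians(psi);d=np.array([np.cos(a),np.sin(a)])
    f=lambda rr,z:((pix(c,[*(ax+rr*d),z])-[210,170]+.5)*6-.5).round()
    n=ax+.048*np.array([np.cos(a+2*np.pi/3),np.sin(a+2*np.pi/3)])
    print(psi,"post top",f(.105,.11),"foot",f(.105,.011),"loupe top",f(.036,.098),"bot",f(.036,.068),"notch",n.round(3))
print("micro base corners",F(345,300),F(385,262),F(425,285),F(372,335))
print("box",F(305,183),F(235,105),F(233,98,.08), "knob",F(268,153))
# scene: microscope top height at base location
b=ray(s,365,290,0); print("scene base",b)
for z in(.2,.25,.3,.35): print(z,ray(s,368,140,z).round(3),ray(c,393,323,z).round(3))
print(ray(s,380,125,.3).round(3))
```

```text
-78 post top [531. 228.] foot [545. 270.] loupe top [360. 263.] bot [370. 276.] notch [ 0.49  -0.035]
-80 post top [532. 237.] foot [546. 278.] loupe top [361. 266.] bot [371. 279.] notch [ 0.491 -0.036]
-82 post top [533. 246.] foot [547. 286.] loupe top [361. 270.] bot [371. 282.] notch [ 0.492 -0.037]
-84 post top [534. 255.] foot [548. 295.] loupe top [361. 273.] bot [371. 285.] notch [ 0.493 -0.039]
-86 post top [534. 265.] foot [548. 303.] loupe top [361. 276.] bot [371. 288.] notch [ 0.494 -0.04 ]
micro base corners [ 0.265 -0.291  0.   ] [ 0.362 -0.392  0.   ] [ 0.308 -0.493  0.   ] [ 0.184 -0.359  0.   ]
box [ 0.565 -0.177  0.   ] [0.784 0.03  0.   ] [0.765 0.015 0.08 ] knob [ 0.646 -0.072  0.   ]
scene base [ 0.26851308 -0.37251055  0.        ]
0.2 [ 0.557 -0.329  0.2  ] [ 0.236 -0.373  0.2  ]
0.25 [ 0.399 -0.345  0.25 ] [ 0.242 -0.363  0.25 ]
0.3 [ 0.241 -0.361  0.3  ] [ 0.248 -0.354  0.3  ]
0.35 [ 0.083 -0.376  0.35 ] [ 0.253 -0.344  0.35 ]
[ 0.333 -0.371  0.3  ]
```

>>> {"method": "drive_tool", "body": {"series": [[0,0,-0.5,0],[-0.3,0,-1,-0.03],[-0.7,0,-1,-0.07],[-1,0,-1,-0.094],[-1,0,-1,-0.094]], "fingers": 0}}

```text
time_s: 0.72
tcp_pos: [0.3025, -0.5601, 0.4112]
ee_rot: [[-0.881, -0.473, -0.001], [-0.473, 0.881, 0.002], [-0.0, 0.002, -1.0]]
wrist_force: [0.3, 0.1, -0.6]
gripper_width: 0.518
```

>>> {"method": "drive_tool", "body": {"series": [[-0.5,0,0,-0.05],[-1,0,0,-0.094],[-1,0,0,-0.094]]}}

```text
time_s: 1.1
tcp_pos: [0.4086, -0.5031, 0.4109]
ee_rot: [[-0.776, -0.63, -0.001], [-0.63, 0.776, 0.002], [-0.0, 0.002, -1.0]]
wrist_force: [-0.3, 0.4, 0.6]
gripper_width: 0.17
```

>>> {"method": "drive_tool", "body": {"series": [[-0.5,0,0,-0.05],[-1,0,0,-0.094],[-1,0,0,-0.094]]}}

```text
time_s: 1.48
tcp_pos: [0.5013, -0.4278, 0.4111]
ee_rot: [[-0.646, -0.764, -0.001], [-0.764, 0.646, 0.001], [-0.0, 0.002, -1.0]]
wrist_force: [0.8, 0.4, -0.5]
gripper_width: 0.005
```

>>> {"method": "drive_tool", "body": {"series": [[-0.5,0,0,-0.05],[-1,0,0,-0.094],[-1,0,0,-0.094]]}}

```text
time_s: 1.85
tcp_pos: [0.5785, -0.3365, 0.4114]
ee_rot: [[-0.492, -0.871, -0.001], [-0.871, 0.492, 0.001], [0.0, 0.001, -1.0]]
wrist_force: [0.1, -0.5, -0.1]
gripper_width: 0.005
```

>>> {"method": "drive_tool", "body": {"series": [[-0.5,0.4,0,-0.09],[-0.95,0.75,0,-0.18],[-0.95,0.75,0,-0.2575],[-0.95,0.75,0,-0.2575]]}}

```text
time_s: 2.35
tcp_pos: [0.5543, -0.195, 0.4131]
ee_rot: [[-0.004, -1.0, 0.001], [-1.0, 0.004, -0.001], [0.001, -0.001, -1.0]]
wrist_force: [0.0, 0.3, 0.8]
gripper_width: 0.006
```

>>> {"method": "drive_tool", "body": {"series": [[-0.4,0.5,0.4,0],[-0.78,0.97,0.9,0],[-0.78,0.97,0.9,0],[-0.78,0.97,0.9,0]]}}

```text
time_s: 2.85
tcp_pos: [0.4334, -0.1016, 0.3001]
ee_rot: [[-0.006, -1.0, -0.011], [-1.0, 0.006, -0.0], [0.0, 0.011, -1.0]]
wrist_force: [0.4, -0.3, 0.9]
gripper_width: -0.0
```

Run:
```python
from station import telemetry, capture
import cv2,numpy as np
st=telemetry.sense(); c=capture("wrist"); R=np.array(st["ee_rot"])
M=np.array(c["mount"]); print(M.round(4))
c["eye"]=np.array(st["tcp_pos"])+R@M[:3,3]; c["attitude"]=R@M[:3,:3]
np.save("w1.npy",c,allow_pickle=True); print(st["tcp_pos"],R.round(3),c["eye"],st["joints"],c["fx"],c["cx"],c["cy"])
cv2.imwrite("pics/w1.png",c["color"])
```

```text
[[ 5.000e-04  9.553e-01  2.956e-01  8.090e-02]
 [ 1.000e+00 -3.000e-04 -9.000e-04  4.000e-04]
 [-8.000e-04  2.956e-01 -9.553e-01 -9.220e-02]
 [ 0.000e+00  0.000e+00  0.000e+00  1.000e+00]]
[ 0.43342916 -0.10156473  0.3000939 ] [[-0.006 -1.    -0.011]
 [-1.     0.006 -0.   ]
 [ 0.     0.011 -1.   ]] [ 0.43358034 -0.18247706  0.39230908] [  7.80421857   4.09013002 -22.2276503   -0.08621801 -64.3215791
  -8.10749073] 317.78372828647207 322.19535042002553 202.374920131302
```

View pics/w1.png

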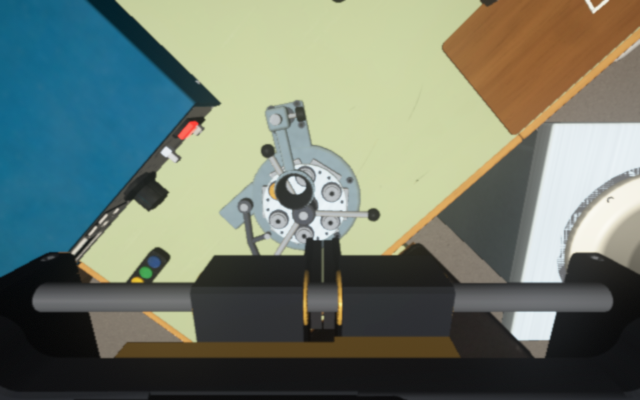

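The wrist view shows the fixture: post top near (279,118), ball c (267,151), ball b (374,214), hub (304,215), and the loupe over the brass piece at (293,190). I'll enlarge it.

Run:
```python
from h import *
c=load("w1.npy"); cv2.imwrite("pics/w1c.png",cv2.resize(c["color"][90:262,215:395],None,fx=4,fy=3.4 if 0 else 4,interpolation=cv2.INTER_CUBIC)[:600])
```

```text
(no output)
```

View pics/w1c.png

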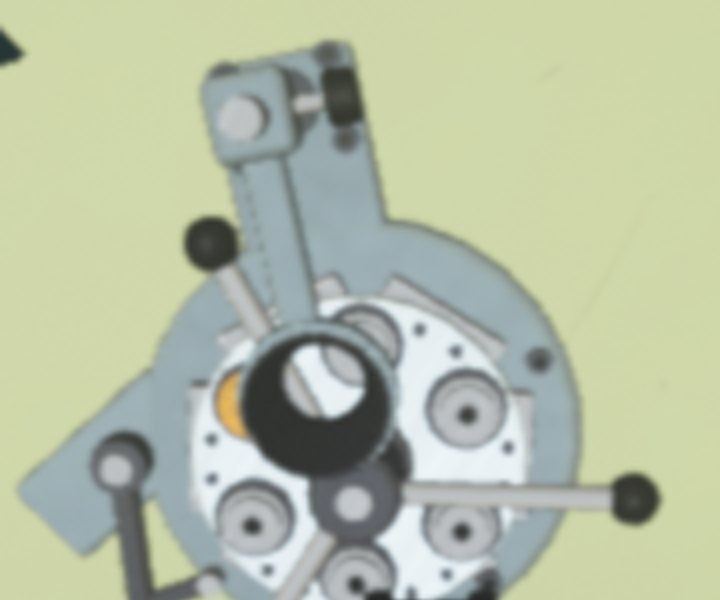

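Run:
```python
from h import *
c=load("w1.npy")
P=lambda x,y,z: ray(c,215+(x+.5)/4-.5,90+(y+.5)/4-.5,z)[:2]
hub=P(354,502,.065);post=P(241,117,.11);bc=P(211,243,.056);bb=P(634,499,.056);pv=P(117,469,.024)
for n,p in dict(post=post,c=bc,b=bb,pv=pv,loupe=P(320,402,.098)).items():
    d=p-hub;print(n,p.round(4),np.hypot(*d).round(4),np.degrees(np.arctan2(d[1],d[0])).round(2))
print(hub)
```

```text
post [ 0.4709 -0.1706] 0.1056 -79.19
c [ 0.4875 -0.1363] 0.0784 -62.32
b [ 0.373  -0.0638] 0.0782 177.77
pv [ 0.5249 -0.0637] 0.0739 2.45
loupe [ 0.4568 -0.104 ] 0.0375 -81.14
[ 0.45106671 -0.06689046]
```

>>> {"method": "drive_tool", "body": {"series": [[-0.1,0.35,0.4,0.02],[-0.1,0.35,1,0.02],[-0.1,0.35,1,0.02],[-0.1,0.35,1,0.02]]}}

```text
time_s: 3.4
tcp_pos: [0.3996, -0.0891, 0.1853]
ee_rot: [[-0.043, -0.999, 0.002], [-0.999, 0.043, -0.001], [0.001, -0.002, -1.0]]
wrist_force: [1.0, 0.8, -0.1]
gripper_width: 0.003
```

>>> {"method": "drive_tool", "body": {"series": [[0,0,0.3,0],[0,0,0.52,0],[0,0,0.52,0],[0,0,0.52,0]]}}

```text
time_s: 3.9
tcp_pos: [0.3996, -0.0884, 0.1237]
ee_rot: [[-0.042, -0.999, 0.004], [-0.999, 0.042, 0.0], [-0.0, -0.004, -1.0]]
wrist_force: [-0.4, 0.3, -0.3]
gripper_width: 0.006
```

>>> {"method": "drive_tool", "body": {"series": [[0,0.06,0.055,0],[0,0.06,0.055,0],[0,0.06,0.055,0]]}}

```text
time_s: 4.28
tcp_pos: [0.3904, -0.0881, 0.1156]
ee_rot: [[-0.042, -0.999, 0.001], [-0.999, 0.042, 0.0], [-0.0, -0.001, -1.0]]
wrist_force: [-1.0, 1.2, 1.2]
gripper_width: 0.007
```

```bash
cat > arc.py <<'E'
from h import *
from station import telemetry
import sys
AX=np.array([.4525,-.067])
def rows(angs,lats,rad,off=0):
    s=telemetry.sense(); p=s["tcp_pos"];R=s["ee_rot"]; print(p.round(4))
    y0=np.degrees(np.arctan2(R[1,1],R[0,1]))%360
    for a,l in zip(angs,lats):
        t=np.radians(a); q=AX+rad*np.array([np.cos(t),np.sin(t)])+l*np.array([-np.sin(t),np.cos(t)])
        d=R.T@np.array([*(q-p[:2]),0]); print(a,(d[:2]/.12).round(3),round(-np.radians(a+off-y0)/2,3))
E
python3 -c "
from arc import *
rows([177.5,173,168,163,158,153,148,143,140],[.014]+[.013]*8,.060)"
```

```text
[ 0.3904 -0.0881  0.1156]
177.5 [-0.082 -0.01 ] 0.001
173 [-0.13  -0.003] 0.04
168 [-0.174  0.001] 0.084
163 [-0.219  0.001] 0.127
158 [-0.263 -0.003] 0.171
153 [-0.307 -0.01 ] 0.215
148 [-0.35  -0.022] 0.258
143 [-0.392 -0.037] 0.302
140 [-0.417 -0.048] 0.328
```

>>> {"method": "drive_tool", "body": {"series": [[-0.08,-0.01,0,0],[-0.13,0,0,0.04],[-0.175,0,0,0.085],[-0.22,0,0,0.127],[-0.263,-0.003,0,0.17],[-0.307,-0.01,0,0.215],[-0.35,-0.022,0,0.258],[-0.392,-0.037,0,0.302],[-0.417,-0.048,0,0.328],[-0.417,-0.048,0,0.328]]}}

```text
time_s: 5.52
tcp_pos: [0.3982, -0.0379, 0.1153]
ee_rot: [[-0.642, -0.767, 0.0], [-0.767, 0.642, -0.0], [0.0, -0.0, -1.0]]
wrist_force: [0.2, 0.2, -0.3]
gripper_width: 0.004
```

Run:
```python
from arc import *
from station import capture
rows([140,138,135,132,130.6],[.013]*5,.060)
c=capture("top"); cv2.imwrite("pics/t2.png",cv2.resize(c["color"][170:265,210:320],None,fx=6,fy=6,interpolation=cv2.INTER_CUBIC))
```

```text
[ 0.3982 -0.0379  0.1153]
140 [ 0.003 -0.002] 0.001
138 [-0.014  0.001] 0.018
135 [-0.041  0.005] 0.044
132 [-0.067  0.008] 0.071
130.6 [-0.08   0.009] 0.083
```

View pics/t2.png

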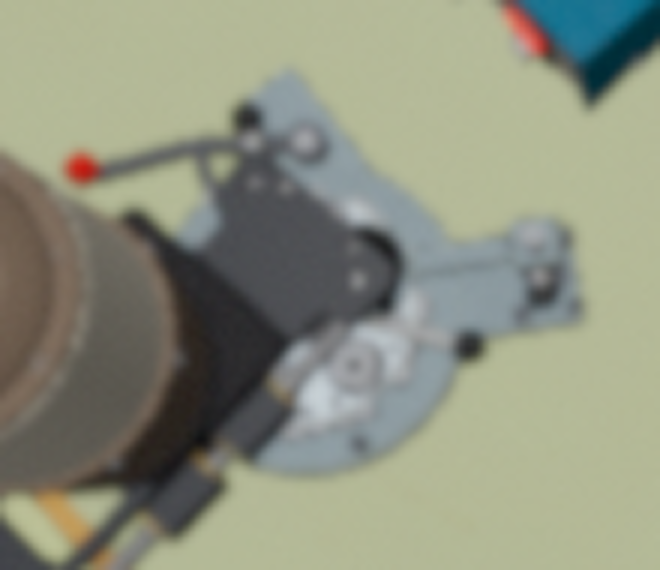

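The table has turned with the arm: ball a is now at crop (246,118) and ball c at (469,346). Next I convert those to angles.

Run:
```python
from h import *
c=load("top.npy")
for x,y in((246,118),(469,346)):
    p=ray(c,210+(x+.5)/6-.5,170+(y+.5)/6-.5,.056)[:2]-[.4541,-.0668]; print(np.hypot(*p),np.degrees(np.arctan2(p[1],p[0])))
```

```text
0.0783836275829361 16.88253582790826
0.07806311685641872 -103.29336330622515
```

>>> {"method": "drive_tool", "body": {"series": [[-0.014,0,0,0.018],[-0.028,0.003,0,0.03],[-0.041,0.005,0,0.044],[-0.051,0.006,0,0.054],[-0.051,0.006,0,0.054],[-0.051,0.006,0,0.054]]}}

```text
time_s: 6.32
tcp_pos: [0.4013, -0.0332, 0.1152]
ee_rot: [[-0.721, -0.692, -0.0], [-0.692, 0.721, 0.0], [0.0, 0.0, -1.0]]
wrist_force: [-1.2, 0.5, -0.3]
gripper_width: 0.004
```

>>> {"method": "drive_tool", "body": {"series": [[0.04,0,0,0],[0.12,0,0,0],[0.12,0,0,0],[0.12,0,-0.4,0],[0.12,0,-1,0],[0.12,0,-1,0],[0.12,0,-1,0]]}}

```text
time_s: 7.2
tcp_pos: [0.391, -0.0432, 0.2356]
ee_rot: [[-0.722, -0.692, 0.002], [-0.692, 0.722, 0.001], [-0.002, -0.001, -1.0]]
wrist_force: [0.4, -0.1, -0.6]
gripper_width: 0.002
```

Run:
```python
from h import *
from station import telemetry, capture
st=telemetry.sense(); c=capture("wrist"); R=np.array(st["ee_rot"]);M=np.array(c["mount"])
c["eye"]=np.array(st["tcp_pos"])+R@M[:3,3]; c["attitude"]=R@M[:3,:3]
np.save("w2.npy",c,allow_pickle=True)
t=capture("top")["color"][170:265,210:320]
cv2.imwrite("pics/t3.png",cv2.resize(t,None,fx=6,fy=6,interpolation=cv2.INTER_CUBIC))
print(pix(c,[.4525,-.067,.05]))
```

```text
[257.514673   226.01038959]
```

View pics/t3.png

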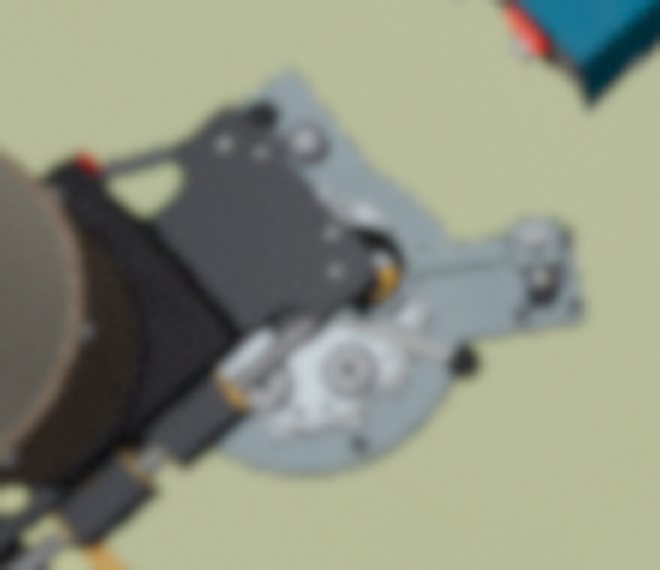

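Ball c is now at about (464,360) and the brass is visible under the loupe at (385,280).

Run:
```python
from h import *
c=load("top.npy")
for x,y in((464,360),(263,114)):
    p=ray(c,210+(x+.5)/6-.5,170+(y+.5)/6-.5,.056)[:2]-[.4541,-.0668]; print(np.hypot(*p),np.degrees(np.arctan2(p[1],p[0])))
```

```text
0.07795138833147719 -107.76738404452345
0.0785732328763194 11.572052378249262
```

>>> {"method": "drive_tool", "body": {"series": [[-0.3,-0.1,0,0.09],[-0.7,-0.21,0,0.18],[-0.9,-0.3,0,0.26],[-1,-0.35,0,0.297],[-1,-0.35,0,0.297]]}}

```text
time_s: 7.92
tcp_pos: [0.5067, 0.0097, 0.2328]
ee_rot: [[-0.985, -0.171, -0.005], [-0.171, 0.985, -0.001], [0.005, -0.001, -1.0]]
wrist_force: [-1.5, 0.1, 0.2]
gripper_width: 0.008
```

Run:
```python
import arc,numpy as np
arc.AX=np.array([.5255,-.064]); arc.rows([99.8],[-.04],.095)
```

```text
[0.5067 0.0097 0.2328]
99.8 [-0.384  0.16 ] 0.0
```

Move sideways; then look with both cameras before descending.

>>> {"method": "drive_tool", "body": {"series": [[-0.384,0.16,0.1,0],[-0.384,0.16,0.4,0],[-0.384,0.16,0.4,0],[-0.384,0.16,0.4,0]]}}

```text
time_s: 8.43
tcp_pos: [0.5486, 0.0359, 0.1878]
ee_rot: [[-0.985, -0.171, 0.0], [-0.171, 0.985, -0.001], [0.0, -0.001, -1.0]]
wrist_force: [1.1, 0.5, -0.0]
gripper_width: 0.003
```

Run:
```python
from h import *
from station import telemetry, capture
st=telemetry.sense(); c=capture("wrist"); R=np.array(st["ee_rot"]);M=np.array(c["mount"])
c["eye"]=np.array(st["tcp_pos"])+R@M[:3,3]; c["attitude"]=R@M[:3,:3]
np.save("w3.npy",c,allow_pickle=True)
cv2.imwrite("pics/w3.png",c["color"])
print(st["tcp_pos"],pix(c,[.509,.03,.031]))
```

```text
[0.54863264 0.03594728 0.18780723] [322.61168389 159.77704221]
```

View pics/w3.png

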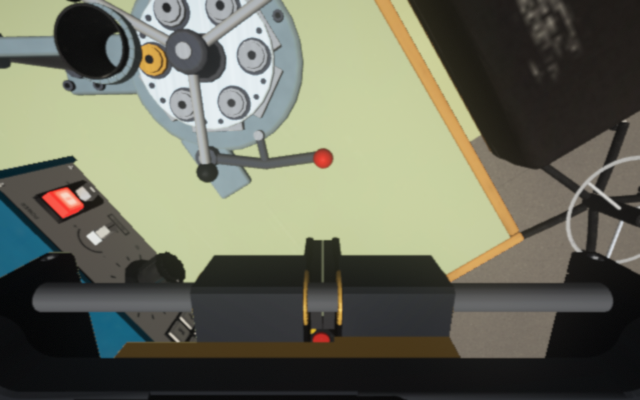

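The knob is at (322,158), within 2 px of the prediction; the finger is outside it. Descending.

>>> {"method": "drive_tool", "body": {"series": [[0,0,0.3,0],[0,0,0.6,0],[0,0,0.8,0],[0,0,0.8,0],[0,0,0.8,0]]}}

```text
time_s: 9.1
tcp_pos: [0.5499, 0.0365, 0.0931]
ee_rot: [[-0.985, -0.171, 0.003], [-0.171, 0.985, 0.001], [-0.003, 0.0, -1.0]]
wrist_force: [0.5, -0.2, 0.8]
gripper_width: 0.002
```

Run:
```python
import arc,numpy as np
arc.AX=np.array([.5255,-.064]); arc.rows([99.8,99.8,102,104.5,107,109.5,112,114.5,117,119],[-.03]+[-.021]*9,.095)
```

```text
[0.5499 0.0365 0.0931]
99.8 [0.093 0.001] 0.0
99.8 [0.168 0.001] 0.0
102 [0.199 0.007] -0.019
104.5 [0.234 0.013] -0.041
107 [0.269 0.017] -0.063
109.5 [0.304 0.019] -0.084
112 [0.339 0.02 ] -0.106
114.5 [0.375 0.019] -0.128
117 [0.41  0.017] -0.15
119 [0.438 0.015] -0.167
```

>>> {"method": "drive_tool", "body": {"series": [[0.093,0,0,0],[0.168,0,0,0],[0.199,0.007,0,-0.019],[0.234,0.013,0,-0.041],[0.269,0.017,0,-0.063],[0.304,0.019,0,-0.084],[0.339,0.02,0,-0.106],[0.375,0.019,0,-0.128],[0.39,0.018,0,-0.138],[0.39,0.018,0,-0.138]]}}

```text
time_s: 10.35
tcp_pos: [0.5025, 0.0306, 0.0915]
ee_rot: [[-0.902, -0.432, 0.001], [-0.432, 0.902, 0.0], [-0.001, -0.0, -1.0]]
wrist_force: [-0.1, 0.1, -0.3]
gripper_width: 0.007
```

Run:
```python
import arc,numpy as np
arc.AX=np.array([.5255,-.064]); arc.rows([115.5,117,119,121,123,125,127],[-.021]*9,.095)
from h import *
from station import capture,telemetry
print(telemetry.sense()["wrist_force"])
t=capture("top")["color"][170:265,210:320]
cv2.imwrite("pics/t4.png",cv2.resize(t,None,fx=6,fy=6,interpolation=cv2.INTER_CUBIC))
```

```text
[0.5025 0.0306 0.0915]
115.5 [-0.009 -0.002] 0.001
117 [0.012 0.002] -0.012
119 [0.04  0.007] -0.03
121 [0.068 0.011] -0.047
123 [0.096 0.014] -0.064
125 [0.124 0.016] -0.082
127 [0.153 0.017] -0.099
[-0.08074094  0.12137012 -0.27485732]
```

>>> {"method": "drive_tool", "body": {"series": [[0.012,0.002,0,-0.012],[0.04,0.007,0,-0.03],[0.054,0.009,0,-0.038],[0.068,0.011,0,-0.047],[0.068,0.011,0,-0.047]]}}

```text
time_s: 11.02
tcp_pos: [0.4942, 0.028, 0.0912]
ee_rot: [[-0.857, -0.515, -0.001], [-0.515, 0.857, -0.0], [0.001, 0.0, -1.0]]
wrist_force: [-0.1, 0.1, 0.0]
gripper_width: 0.006
```

>>> {"method": "drive_tool", "body": {"series": [[0.014,0.002,0,-0.008],[0.028,0.003,0,-0.017],[0.028,0.003,0,-0.017]]}}

```text
time_s: 11.4
tcp_pos: [0.4917, 0.027, 0.0913]
ee_rot: [[-0.839, -0.544, 0.001], [-0.544, 0.839, 0.001], [-0.001, -0.0, -1.0]]
wrist_force: [1.5, 2.5, -0.3]
gripper_width: 0.004
```

>>> {"method": "drive_tool", "body": {"series": [[0.01,0.001,0,-0.006],[0.02,0.002,0,-0.012],[0.02,0.002,0,-0.012]]}}

```text
time_s: 11.78
tcp_pos: [0.4899, 0.0261, 0.0914]
ee_rot: [[-0.826, -0.564, 0.002], [-0.564, 0.826, 0.001], [-0.002, -0.0, -1.0]]
wrist_force: [2.0, 5.8, -0.6]
gripper_width: 0.009
```

>>> {"method": "drive_tool", "body": {"series": [[0.01,0.001,0,-0.006],[0.02,0.002,0,-0.012],[0.02,0.002,0,-0.012]]}}

```text
time_s: 12.15
tcp_pos: [0.4891, 0.0259, 0.0916]
ee_rot: [[-0.812, -0.584, 0.005], [-0.584, 0.812, 0.003], [-0.006, -0.001, -1.0]]
wrist_force: [2.7, 7.0, -3.5]
gripper_width: 0.008
```

Run:
```python
from h import *
from station import capture,telemetry
st=telemetry.sense(); print(st["wrist_force"])
t=capture("top")["color"][170:265,210:320]
cv2.imwrite("pics/t5.png",cv2.resize(t,None,fx=6,fy=6,interpolation=cv2.INTER_CUBIC))
c=capture("wrist");cv2.imwrite("pics/w5.png",c["color"])
R=np.array(st["ee_rot"]);M=np.array(c["mount"])
c["eye"]=np.array(st["tcp_pos"])+R@M[:3,3]; c["attitude"]=R@M[:3,:3]
np.save("w5.npy",c,allow_pickle=True)
```

```text
[ 2.6600698   7.01723419 -3.49726163]
```

View pics/w5.png

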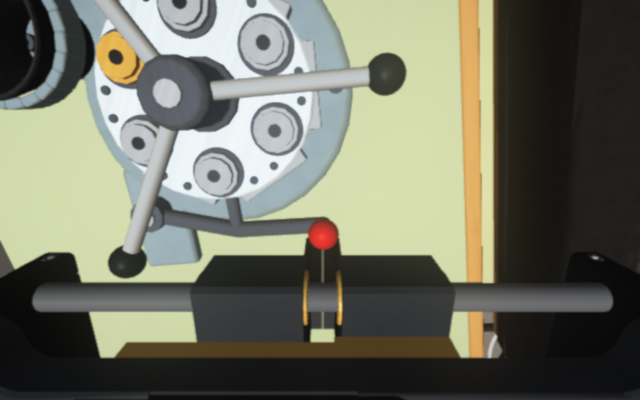

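Run:
```python
from h import *
c=load("w5.npy");c3=load("w3.npy")
pv3=None
for n,cc,k in(("start",c3,(322.5,158)),("now",c,(323,235))):
    p=ray(cc,*k,.031)[:2]; d=p-[.5255,-.064]; print(n,p,np.hypot(*d),np.degrees(np.arctan2(d[1],d[0])))
h=ray(c,166,93,.065)[:2];print("hub",h)
for n,k in dict(a=(128,262),b=(387,74)).items():
    d=ray(c,*k,.056)[:2]-h; print(n,np.hypot(*d),np.degrees(np.arctan2(d[1],d[0])))
d=ray(c,119,56,.038)[:2]-h;print("brass",np.hypot(*d),np.degrees(np.arctan2(d[1],d[0])))
for k in((235,213),(150,214)): print(ray(c,*k,.02))
```

```text
start [0.50763231 0.02967265] 0.09536151756797184 100.79921634280245
now [0.47533737 0.0172839 ] 0.09551629126078584 121.67993031712892
hub [ 0.45187452 -0.06793419]
a 0.07783625372744901 11.763235881858837
b 0.07946116885026802 130.77558409156464
brass 0.03375436994678826 -81.31759160997369
[ 0.49664307 -0.02639033  0.02      ]
[ 0.52420723 -0.06367738  0.02      ]
```

>>> {"method": "drive_tool", "body": {"series": [[0.01,0.001,0,0],[0.02,0.002,0,0],[0.02,0.002,0,0]]}}

```text
time_s: 12.62
tcp_pos: [0.4885, 0.0256, 0.0918]
ee_rot: [[-0.811, -0.584, 0.009], [-0.584, 0.811, 0.004], [-0.01, -0.002, -1.0]]
wrist_force: [5.1, 10.1, -6.2]
gripper_width: 0.009
```

>>> {"method": "drive_tool", "body": {"series": [[0.01,0.001,0,0],[0.02,0.002,0,0],[0.02,0.002,0,0]]}}

```text
time_s: 13.0
tcp_pos: [0.4879, 0.0253, 0.092]
ee_rot: [[-0.811, -0.585, 0.013], [-0.585, 0.811, 0.006], [-0.014, -0.003, -1.0]]
wrist_force: [8.1, 12.8, -8.2]
gripper_width: 0.001
```

>>> {"method": "drive_tool", "body": {"series": [[0.01,0.001,0,0],[0.02,0.002,0,0],[0.02,0.002,0,0],[0.02,0.002,0,0]]}}

```text
time_s: 13.5
tcp_pos: [0.4872, 0.0249, 0.0922]
ee_rot: [[-0.811, -0.585, 0.017], [-0.585, 0.811, 0.007], [-0.018, -0.004, -1.0]]
wrist_force: [10.3, 13.5, -11.9]
gripper_width: 0.006
```

>>> {"method": "drive_tool", "body": {"series": [[-0.02,0,0,0],[-0.1,0,0,0],[-0.2,0,0,0],[-0.25,0,-0.3,0],[-0.25,0,-0.8,0],[-0.25,0,-0.8,0],[-0.25,0,-0.8,0]]}}

```text
time_s: 14.38
tcp_pos: [0.5044, 0.0379, 0.1869]
ee_rot: [[-0.813, -0.583, -0.002], [-0.583, 0.813, -0.0], [0.002, 0.001, -1.0]]
wrist_force: [-0.3, -0.6, -0.4]
gripper_width: 0.006
```

Run:
```python
from h import *
from station import capture,telemetry
st=telemetry.sense(); print(st["wrist_force"])
c=capture("wrist")
R=np.array(st["ee_rot"]);M=np.array(c["mount"])
c["eye"]=np.array(st["tcp_pos"])+R@M[:3,3]; c["attitude"]=R@M[:3,:3]
np.save("w6.npy",c,allow_pickle=True)
print(pix(c,[.475,.017,.031]),pix(c,[.452,-.067,.056]))
cv2.imwrite("pics/w6.png",cv2.resize(c["color"][:250,40:440],None,fx=2,fy=2,interpolation=cv2.INTER_CUBIC))
```

```text
[-0.34057615 -0.56848924 -0.43769138]
[321.17584989 164.90005408] [236.75063192  68.78909296]
```

View pics/w6.png

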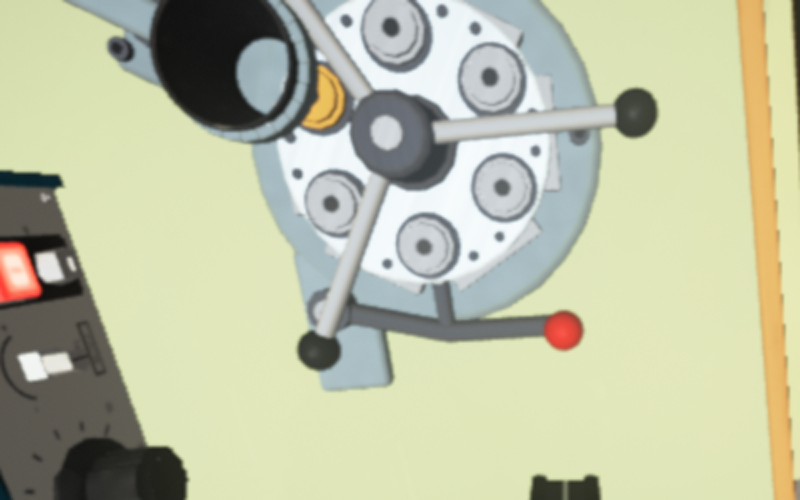

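Run:
```python
from h import *
ang=lambda d:(np.hypot(*d).round(4),np.degrees(np.arctan2(d[1],d[0])).round(2))
c=load("w6.npy");c3=load("w3.npy");c1=load("w1.npy"); f=lambda x,y:(40+(x+.5)/2-.5,(y+.5)/2-.5)
pv=np.array([.5255,-.064])
k=ray(c,*f(563,330),.031)[:2]; h=ray(c,*f(388,132),.065)[:2]
print("knob",k,ang(k-pv)); print("hub",h)
for n,q in dict(a=(319,350),b=(636,112)).items(): print(n,ang(ray(c,*f(*q),.056)[:2]-h))
k1=ray(load("top.npy"),210+82.5/6-.5,170+168.5/6-.5,.031)[:2]
for z in(.018,.022,.026):
    n1=ray(c1,215+208.5/4-.5,90+583.5/4-.5,z)[:2]; p1=ray(c1,215+117.5/4-.5,90+469.5/4-.5,.024)[:2]
    n3=ray(c3,259,135,z)[:2]
    print(z,"nose w1",n1,ang(n1-p1),"w3",n3,ang(n3-pv))
```

```text
knob [0.47486887 0.01697795] (np.float64(0.0955), np.float64(122.02))
hub [ 0.45102594 -0.06709296]
a (np.float64(0.0783), np.float64(10.88))
b (np.float64(0.0783), np.float64(130.77))
0.018 nose w1 [ 0.50056515 -0.02346922] (np.float64(0.0471), np.float64(121.19)) w3 [ 0.5000835  -0.02380873] (np.float64(0.0476), np.float64(122.31))
0.022 nose w1 [ 0.49984933 -0.02516844] (np.float64(0.046), np.float64(123.04)) w3 [ 0.49959707 -0.02310326] (np.float64(0.0484), np.float64(122.35))
0.026 nose w1 [ 0.4991335  -0.02686765] (np.float64(0.045), np.float64(124.99)) w3 [ 0.49911064 -0.0223978 ] (np.float64(0.0493), np.float64(122.39))
```

```bash
python3 -c "
from station import order
print(order.finish_job())"
```

```text
the job is handed in; nothing more can be done
None
```

The brass piece is under the loupe and the lock lever looks fully home. I handed the job in at about 14.5 s, with the gripper raised clear of everything.

**Table:** I pushed arm b clockwise with the closed fingertips. Before locking, the brass piece was about 1.2° short of the loupe, well inside the range the nose can draw true.

**Lever:** I pushed the red knob in from outside until it stopped. At the end about 17 N sideways gained almost no more travel.

**Last checks, with the arm backed off:**
- **Lever angle:** It had turned about 21.2° from its start and stayed there. The nose's starting position meant it needed about 19.5–20° to reach the notch. The start angle was not known exactly, so "fully home" rests on this match and the firm stop.
- **Brass piece:** Arms a and b put it at about -79.2° in the world frame, against about -79.3° for the loupe post, so they agree within measurement error.
- **Mismatches:** The side force on the finger during the push was more along world y than I expected, with up to about 12 N vertical. I put this down to friction on the knob. The highest total was about 21 N, under the limits. The top and wrist cameras differed by about 2–3 mm, so I used positions between the two.
- **Other items:** The planned path kept clear of the loose items. I did not compare their positions before and after.

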